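# Draw a test gauge from its rack and show its stem for inspection

### The arm

A 7-joint arm with a two-finger parallel gripper is mounted at the origin on a cart in front of the work surface, level with it; the furniture and walls round the work are solid. World frame = base frame: x ahead of the robot, y to its left, z up, the work surface at z = 0. Lengths are in m, angles in rad, forces in N, time in s.
With the tool pointing down it reaches from about 0.425 to 0.8 m from the base axis. Payload 8.3 kg.
Tool frame: the origin (TCP) lies midway between the tips of the shut fingers; the grasp point (between the pads) lies 19 mm behind it; z points along the fingers, y is the direction in which the jaws open and shut (so a half turn about z gives the same grasp; the last joint's range is limited). The gripper opens to 85 mm and grips with 20 to 120 N. Pads are 22 mm wide; open, the fingers measure 114 mm over their backs; the gripper's body (76 mm by 85 mm) begins 54 mm behind the grasp point. The pads swing forward as they close: fully open they stand 13 mm farther back than shut.
Start: joints at [-1.283, 0.383, 0.016, 1.37, -0.006, 1.388, -0.046], TCP at [0.215, 0.587, 0.208] pointing down, gripper open.
Joint ranges: [-2.95, 2.95], [-0.25, 2.06], [-1.52, 1.56], [0.18, 2.33], [-1.44, 4.58], [0.02, 2.06], [-3.01, 3.01]. Speed limits (rad/s): [2.39, 2.39, 3.01, 3.01, 3.14, 3.14, 3.14].

### API

Orientations are given as a rotation vector (axis times angle).
In Python, from bench import arm gives the robot as it stands. The module is installed in compiled form; this text tells all that it offers.
- The arm moves only by the tool arm_command, never from a script. Its argument "targets" is a list of rows, each an object with "linear": the shift along the tool's x, y, z in cm, a list of three; "twist": the turn, a rotation vector about the tool's x, y, z in rad, a list of three; "gripper": the finger opening in cm, from 0 to 8.54. A call has 1 to 8 rows; each row shifts and turns the pose as measured when the row begins, along the tool's axes as they then stand; what a row does not reach is not made up. A row lasts 1/10 s, in which the tool goes at most 50 mm and 8.59 degrees, less where a joint would pass 70% of its speed; a pose out of reach is approached as far as the arm can. A call with a gripper value outside its range is refused whole. The fingers move at their own pace and stop on an object; the grip force is fixed at half the most. Time passes only in rows, so rows that do not move let the fingers close. It gives the time, the measured TCP pose, the force and the opening at its end, in the units of the state.
- arm.observe(): the state, without advancing time (a new reading comes with each control period).
- arm.grab_frame(name): name is "side" or "top"; returns a dict with "img" (480x640x3 uint8, red, green, blue), "vfov" (degrees; the focal length in pixels is half the picture's height over the tangent of half this angle, whatever the lens; pixels are square), "cx", "cy" (the principal point, pixels), "xyz" and "orientation" of the camera in the world. Camera axes: x right, y down, z forward; pixel columns grow to the right and rows downward; lengths in m; the calibration is good to about 2 mm. A picture is of the moment at which its call begins. There is no depth.
- arm.hand_in(): hands the job in, once; it reports no verdict.
The state is a dict: "time": time; "joint_positions": joint angles; "qvel": joint speeds; "effort": joint torques, N m; "eef_pos": TCP position; "ee_rot": TCP orientation; "force": force on the tool from outside, world axes, zero at the start; "torque": the same for the moment, N m; "gripper_width": opening from 0.0 (shut) to 1.0 (fully open).
Only numpy, scipy, OpenCV 4.12 (cv2) and the standard library are available. Lean on these libraries where they do the work, as an engineer would, in place of code of your own. Each camera call takes 0.05 s, during which the arm holds its last target.

### The job

Before the pressure gauge is fitted, its thread and port have to be inspected. Draw the gauge out of its slanted rack along the bore, without wrenching the stem in it, then turn it in the air until it is level with its dial up and its stem pointing back at the robot. Finish while still holding it there, steady, at least 20 cm above the bench; leave the other things on the bench alone.

Things in the scene. Friction and masses are not known exactly. Their poses are not given: they have to be found in the camera images.
- gauge_case (a point): Centre of the gauge's round white case, 68 mm across, 32 mm deep; loose, about 0.4 kg; grasp the rim across its 68 mm. Axes: x from the stem up through the case (12 o'clock), y across the dial (in the rack: the rack's y), z out of the dial. In the rack it is 96 mm over the bench, x leans 29 deg back from the vertical (to the rack's +x) and the dial looks up to the robot's side.
- stem_end (a point): Tip of the gauge's brass connection stem, below the case: 70 mm from gauge_case along the gauge's -x and 4 mm towards its back (-z). The stem is 36 mm long below the case: first a square 20 mm over its corners, then a thread 13 mm across. In the rack it is hidden in the bore. Own axes as gauge_case.
- gauge: The same gauge as a body; origin 18 mm from gauge_case along the gauge's -x and 16 mm along its -z (at its back). Axes as gauge_case.
- rack: The gauge rack, fixed: a steel drip tray 150 x 222 mm with a 22 mm rim, in it a slanted dark grey block (176 mm along y) between aluminium end plates; the block's top edge is 78 mm, the rest behind the gauge 100 mm high. Origin: centre of the tray's underside; x points to its back, z up; turned up to 0.5 rad. Two small pipe adapters parked 63 mm either side of the gauge belong to it.
- bore_mouth (a point): Centre of the mouth of the 26 mm bore in the slanted face of the block, in which the gauge's stem stands, 42 mm deep; axes are the rack's. The bore's axis leans 25 deg from the vertical towards the rack's +x. The case sits on the mouth with its back on a flat upright rest 36 mm wide and 46 mm high; clear the bore by drawing the gauge 40 mm or more along its own x.
- bench_front (a point): A fixed point on the bench top near its front edge, straight ahead of the robot's base axis; axes are the world's (x straight away from the robot). It only marks the directions.
- spanner: The double-ended steel open-end spanner, 166 x 40 x 6 mm, lying flat to the right of the rack; a bystander. Origin: centre of its underside; its length runs along its own y.
- screwdriver: The flat screwdriver with a blue handle, 189 mm long, 27 mm thick, lying near the front edge of the bench; a bystander. Origin: centre of its underside; its length runs along its own y.
- ptfe_tape: The blue spool of white thread-seal tape, 52 mm across, 14 mm high, lying flat at the front left; a bystander. Origin: centre of its underside.
- logbook: The blue hard-cover log book, 210 x 149 x 14 mm, lying at the right front; a bystander. Origin: centre of its underside.

How it is judged:
By the outcome, as a careful person would: the job done as asked, in the order asked, and still so for the second after the job is handed in, while the arm keeps its last pose, push and grip.
It also fails if it takes over 38 s, if anything falls off the work surface, if the arm or the gripper's body presses on something with over 40 N, if the wrist force passes 120 N, or if a joint passes its speed limit or range.

## Working session

There is one attempt and no reset: what is moved stays moved. The work goes in short steps, Python scripts to look and compute and a tool call to move; the robot and the scene stay as the last step left them, time stands still between calls to the robot, and variables do not carry over. Pictures are saved under pics/ and viewed, and the job is handed in when it is done.

Besides the shell and the picture viewer there is one more tool, called after "Request:" as name(argument=value, ...) on one line, values as JSON. arm_command: Moves the arm, as the interface text tells. Its arguments: {"type":"object","properties":{"targets":{"type":"array","items":{"type":"object","properties":{"linear":{"type":"array","items":{"type":"number"}},"twist":{"type":"array","items":{"type":"number"}},"gripper":{"type":"number"}}}}},"required":["targets"]}

```bash
mkdir -p pics; ls
python3 - <<'E'
from bench import arm
import cv2
s=arm.observe();print({k:s[k] for k in('time','eef_pos','ee_rot','gripper_width')})
for n in('side','top'):
    f=arm.grab_frame(n);cv2.imwrite(f'pics/{n}0.png',f['img'][:,:,::-1]);print(n,{k:v for k,v in f.items() if k!='img'})
E
```

```text
pics
{'time': 0.0, 'eef_pos': array([0.21455098, 0.58643478, 0.20665181]), 'ee_rot': array([-5.48083958e-01, -3.09307482e+00,  3.07216396e-03]), 'gripper_width': 1.000425718396532}
side {'vfov': 55.657783223735116, 'cx': 319.4697845043728, 'cy': 232.5014955016423, 'xyz': array([-0.00207097, -0.74745207,  0.68429707]), 'orientation': array([-2.0977977 ,  0.66541429, -0.31546909])}
top {'vfov': 50.69151144963037, 'cx': 318.49173435292096, 'cy': 236.9917164844484, 'xyz': array([ 0.2931212 , -0.0288786 ,  1.05402212]), 'orientation': array([-2.11835069,  2.13108086, -0.21762314])}
```

View pics/side0.png

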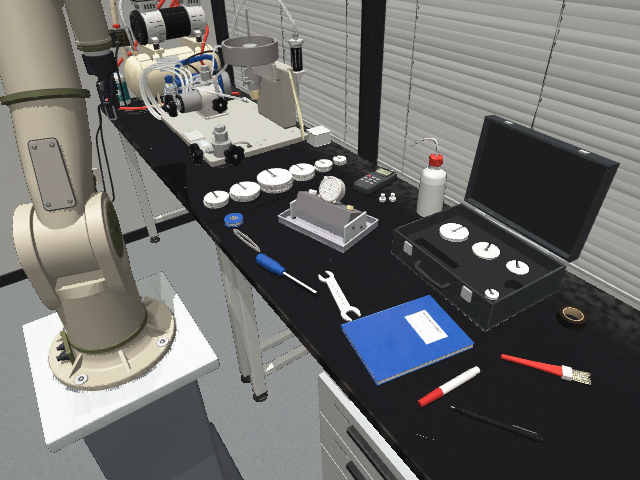

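View pics/top0.png

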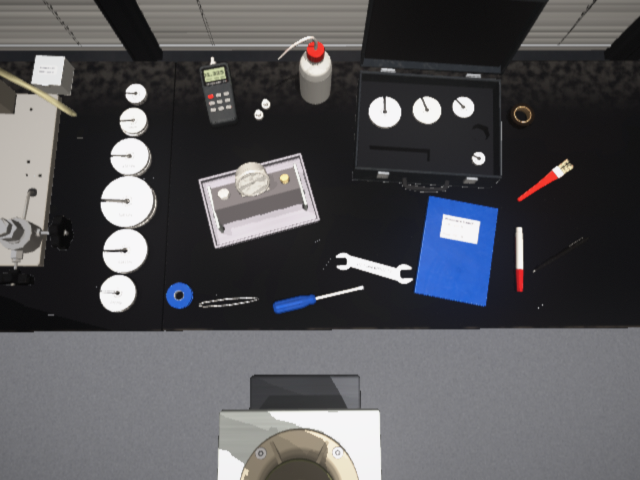

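Run:
```python
import cv2
a=cv2.imread('pics/top0.png')[140:260,185:335];b=cv2.imread('pics/side0.png')[165:255,265:385]
cv2.imwrite('pics/topz.png',cv2.resize(a,None,fx=5,fy=5,interpolation=cv2.INTER_CUBIC))
cv2.imwrite('pics/sidez.png',cv2.resize(b,None,fx=6,fy=6,interpolation=cv2.INTER_CUBIC))
```

```text
(no output)
```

View pics/topz.png

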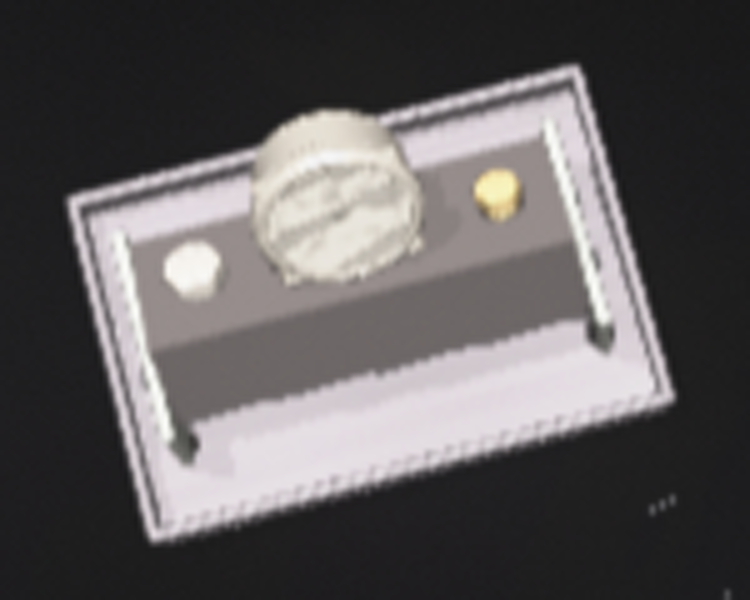

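View pics/sidez.png

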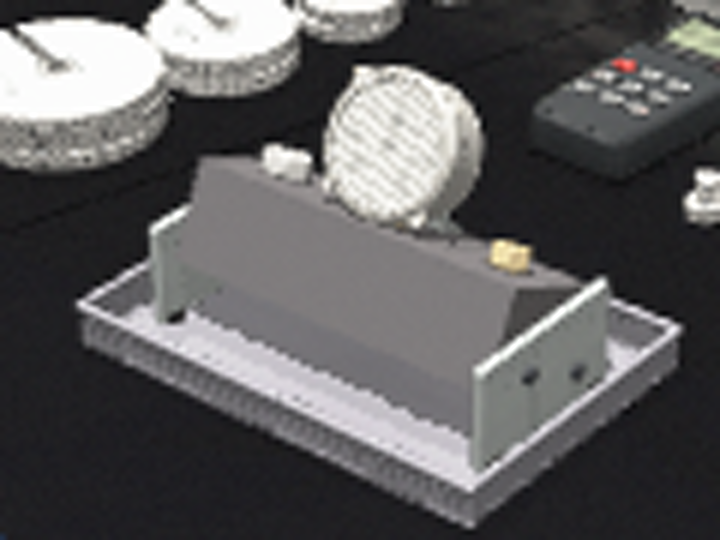

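```bash
cat > h.py <<'E'
import numpy as np, cv2
from scipy.spatial.transform import Rotation as R
from scipy.optimize import least_squares
CAM={'side':dict(v=55.657783223735116,c=(319.4697845043728,232.5014955016423),t=np.array([-0.00207097,-0.74745207,0.68429707]),o=[-2.0977977,0.66541429,-0.31546909]),
'top':dict(v=50.69151144963037,c=(318.49173435292096,236.9917164844484),t=np.array([0.2931212,-0.0288786,1.05402212]),o=[-2.11835069,2.13108086,-0.21762314])}
def proj(n,P):
    c=CAM[n];q=(np.atleast_2d(P)-c['t'])@R.from_rotvec(c['o']).as_matrix()
    f=240/np.tan(np.radians(c['v']/2));return q[:,:2]/q[:,2:]*f+np.array(c['c'])
G29=np.radians(29)
def gaugeR(yaw):
    s,c=np.sin(G29),np.cos(G29)
    return R.from_euler('z',yaw).as_matrix()@np.array([[s,0,-c],[0,1,0],[c,0,s]]).T.T if False else R.from_euler('z',yaw).as_matrix()@np.column_stack([[s,0,c],[0,1,0],[-c,0,s]])
E
python3 - <<'E'
from h import *
t=lambda x,y:((x+.5)/5-.5+185,(y+.5)/5-.5+140)
s=lambda x,y:((x+.5)/6-.5+265,(y+.5)/6-.5+165)
# corners (rack x,y): TL=(+.075,+.111) TR=(+,-) BR=(-,-) BL=(-,+)
C=np.array([[.075,.111,.022],[.075,-.111,.022],[-.075,-.111,.022],[-.075,.111,.022]])
to=np.array([t(72,198),t(578,68),t(672,402),t(153,543)])
# side: left corner(80,305)=BL, front (475,520bottom / top 492)=BR, right (682,328)=TR
so=np.array([s(682,328),s(475,495),s(80,305)])
def P(p,X): return X@R.from_euler('z',p[2]).as_matrix().T+[p[0],p[1],0]
for mode in('top','side','both'):
    def res(p):
        r=[]
        if mode!='side': r.append(proj('top',P(p,C))-to)
        if mode!='top': r.append(proj('side',P(p,C[[1,2,3]]))-so)
        return np.concatenate(r).ravel()
    q=least_squares(res,[.5,0,.2]);print(mode,q.x,np.round(q.fun,1))
rk=q.x
# case centre: from dial face centre
def rg(g):
    Rg=gaugeR(rk[2]);d=np.array([g[0],g[1],g[2]])+Rg[:,2]*.016
    return np.concatenate([proj('top',d)-[t(336,214)],proj('side',d)-[s(393,145)]]).ravel()
q=least_squares(rg,[.5,0,.1]);print(q.x,q.fun)
q2=least_squares(lambda g:rg([*g,.096]),[.5,0]);print(q2.x,q2.fun)
d=R.from_euler('z',-rk[2]).apply([q2.x[0]-rk[0],q2.x[1]-rk[1],0]);print('case in rack',d)
# overlay
for n,(x0,y0,f,wh) in {'top':(185,140,5,(150,120)),'side':(265,165,6,(120,90))}.items():
    im=cv2.imread(f'pics/{n}z.png');Rg=gaugeR(rk[2]);c=np.array([*q2.x,.096])
    def dr(X,col,cl=True):
        u=((proj(n,X)-[x0,y0]+.5)*f-.5);cv2.polylines(im,[np.int32(u*8)],cl,col,1,cv2.LINE_AA,3)
    dr(P(rk,C),(0,0,255))
    a=np.linspace(0,2*np.pi,60)
    for zz in(.016,-.016): dr(c+np.column_stack([.034*np.cos(a),.034*np.sin(a),0*a+zz])@Rg.T,(0,255,0))
    dr(c+np.array([[0,0,.016],[.034,0,.016]])@Rg.T,(255,0,0),False)
    dr(np.array(P(rk,np.array([[d[0],d[1]+sg*.063+dy,.078] for sg in(1,-1) for dy in (-.008,.008)]))),(255,255,0),False)
    cv2.imwrite(f'pics/{n}o.png',im)
E
```

```text
top [0.57579286 0.08465295 0.26243066] [-0.   0.8  0.1  0.6 -0.1 -0.4  0.  -0.9]
side [0.57614475 0.08140373 0.27081069] [ 0.2  0.3 -0.1 -0.6 -0.   0.4]
both [0.57626557 0.08392374 0.2653616 ] [ 0.3  0.7  0.3  0.3  0.3 -0.8  0.5 -1.  -0.4  0.  -1.  -1.  -0.4 -0.2]
[0.60306055 0.09306694 0.09361629] [ 0.14610482 -0.28308148 -0.40681361  0.10606315]
[0.60218102 0.09232139] [ 0.37572207 -0.21604675 -0.52516809 -0.48520336]
case in rack [0.02721071 0.00130718 0.        ]
```

View pics/topo.png

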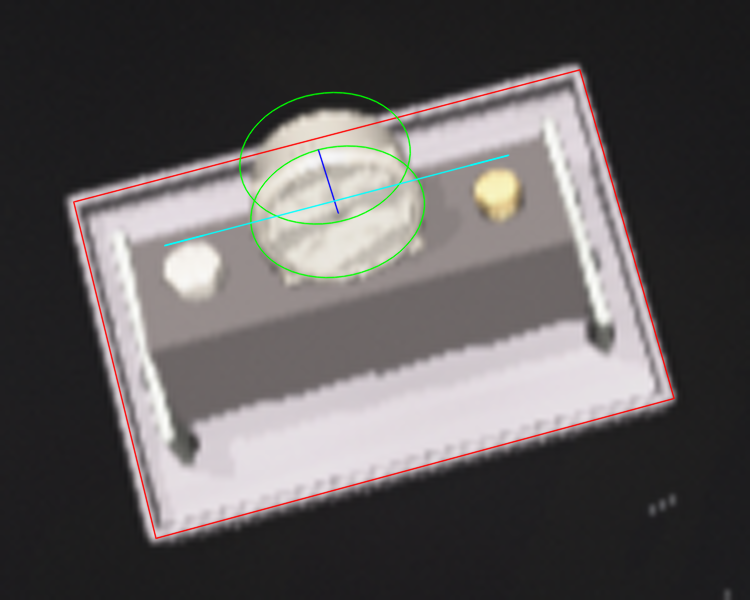

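View pics/sideo.png

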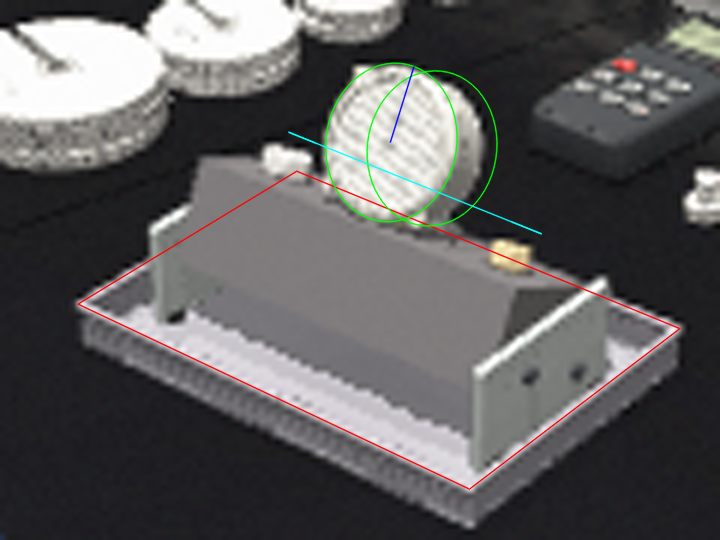

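```bash
cat >> h.py <<'E'
CC=np.array([.6022,.0925,.096]); YAW=.265
def toolR(yaw,pitch):  # pitch = down angle of tool z (rad), y=+lateral
    p=pitch;z=[np.cos(p),0,-np.sin(p)];y=[0,1,0];x=np.cross(y,z)
    return R.from_euler('z',yaw)*R.from_matrix(np.column_stack([x,y,z]))
def state():
    from bench import arm
    s=arm.observe();p=np.array(s['eef_pos']);r=R.from_rotvec(s['ee_rot'])
    print('t %.2f'%s['time'],'p',np.round(p,4),'q',np.round(s['joint_positions'],3),'F',np.round(s['force'],1),'T',np.round(s['torque'],2),'g %.3f'%s['gripper_width'])
    return p,r,s
def plan(p,r,tp,tr,maxlin=.048,maxang=.145,n=None):
    """straight line + slerp, rows in the tool frame"""
    rv=(r.inv()*tr).as_rotvec();N=n or int(max(np.ceil(np.linalg.norm(tp-p)/maxlin),np.ceil(np.linalg.norm(rv)/maxang),1))
    st=R.from_rotvec(rv/N);print('rows',N,'twist each',np.round(rv/N,4),'tot deg',np.degrees(np.linalg.norm(rv)))
    for i in range(N):
        print(i,'lin',np.round(100*r.inv().apply((tp-p)/N),2).tolist());r=r*st
def err(p,r,tp,tr):
    print('err tool lin cm',np.round(100*r.inv().apply(tp-p),2),'twist',np.round((r.inv()*tr).as_rotvec(),3))
E
python3 - <<'E'
from h import *
p,r,s=state()
print(r.as_matrix().round(3))
plan(p,r,np.array([.42,.06,.30]),toolR(YAW,np.pi/2))
E
```

```text
t 0.10 p [0.2146 0.5865 0.2068] q [-1.283  0.384  0.016  1.371 -0.006  1.388 -0.047] F [-0.1 -0.1 -0.3] T [ 0.04  0.06 -0.  ] g 1.001
[[-0.939  0.344 -0.001]
 [ 0.344  0.939 -0.002]
 [-0.    -0.002 -1.   ]]
rows 12 twist each [-0.0001 -0.     -0.0513] tot deg 35.278090311268016
0 lin [-3.12, -3.53, -0.77]
1 lin [-2.93, -3.69, -0.77]
2 lin [-2.74, -3.83, -0.77]
3 lin [-2.54, -3.97, -0.77]
4 lin [-2.33, -4.09, -0.77]
5 lin [-2.12, -4.21, -0.77]
6 lin [-1.9, -4.31, -0.77]
7 lin [-1.67, -4.4, -0.77]
8 lin [-1.45, -4.48, -0.77]
9 lin [-1.21, -4.55, -0.78]
10 lin [-0.98, -4.61, -0.78]
11 lin [-0.74, -4.65, -0.78]
```

Request:
arm_command(targets=[{"linear": [-3.1, -3.5, -0.8], "twist": [0, 0, -0.05], "gripper": 7.5}, {"linear": [-2.9, -3.7, -0.8], "twist": [0, 0, -0.05], "gripper": 7.5}, {"linear": [-2.7, -3.8, -0.8], "twist": [0, 0, -0.05], "gripper": 7.5}, {"linear": [-2.5, -4.0, -0.8], "twist": [0, 0, -0.05], "gripper": 7.5}, {"linear": [-2.3, -4.1, -0.8], "twist": [0, 0, -0.05], "gripper": 7.5}, {"linear": [-2.1, -4.2, -0.8], "twist": [0, 0, -0.05], "gripper": 7.5}])

```text
time: 0.7
eef_pos: [0.3136, 0.3187, 0.2497]
ee_rot: [-0.044, -3.133, 0.018]
force: [0.3, -0.4, 0.5]
gripper_width: 0.882
```

Run:
```python
from h import *
p,r,s=state()
print(s['qvel'].round(2))
plan(p,r,np.array([.42,.06,.30]),toolR(YAW,np.radians(75)))
```

```text
t 0.70 p [0.3136 0.3187 0.2497] q [-0.994 -0.014  0.127  1.747  0.003  1.422  0.676] F [ 0.3 -0.4  0.5] T [ 0.02 -0.1   0.01] g 0.882
[ 0.48 -0.53  0.4   0.34  0.07  0.18  1.38]
rows 6 twist each [-0.0081 -0.0449 -0.0483] tot deg 22.84110226543973
0 lin [-1.89, -4.27, -0.81]
1 lin [-1.71, -4.35, -0.76]
2 lin [-1.53, -4.42, -0.72]
3 lin [-1.35, -4.49, -0.69]
4 lin [-1.16, -4.54, -0.67]
5 lin [-0.97, -4.59, -0.66]
```

Request:
arm_command(targets=[{"linear": [-1.9, -4.3, -0.8], "twist": [-0.01, -0.045, -0.048], "gripper": 7.5}, {"linear": [-1.7, -4.3, -0.8], "twist": [-0.01, -0.045, -0.048], "gripper": 7.5}, {"linear": [-1.5, -4.4, -0.7], "twist": [-0.01, -0.045, -0.048], "gripper": 7.5}, {"linear": [-1.3, -4.5, -0.7], "twist": [-0.01, -0.045, -0.048], "gripper": 7.5}, {"linear": [-1.2, -4.5, -0.7], "twist": [-0.01, -0.045, -0.048], "gripper": 7.5}, {"linear": [-1.0, -4.6, -0.7], "twist": [-0.01, -0.045, -0.048], "gripper": 7.5}])

```text
time: 1.3
eef_pos: [0.389, 0.1422, 0.2856]
ee_rot: [-0.248, 2.962, 0.057]
force: [0.8, 0.2, -0.0]
gripper_width: 0.878
```

Run:
```python
from h import *
p,r,s=state()
print(s['qvel'].round(2))
err(p,r,np.array([.42,.06,.30]),toolR(YAW,np.radians(75)))
# planar fit of link lengths
D=[([.383,1.371,1.388],.6245,.2068),([-.014,1.747,1.422],np.hypot(.3136,.3187),.2497),(s['joint_positions'][[1,3,5]],np.hypot(p[0],p[1]),p[2])]
A=[];b=[]
for q,rr,z in D:
    a1=q[0];a2=q[0]+q[1];a3=a2+q[2]
    A+= [[0,np.sin(a1),np.sin(a2),np.sin(a3)],[1,np.cos(a1),np.cos(a2),np.cos(a3)]];b+=[rr,z]
print(np.linalg.lstsq(np.array(A),np.array(b),rcond=None))
```

```text
t 1.30 p [0.389  0.1422 0.2856] q [-0.38  -0.249 -0.056  1.886  0.009  1.332  1.302] F [ 0.8  0.2 -0. ] T [-0.03  0.12  0.02] g 0.878
[ 1.68 -0.03 -0.88 -0.03 -0.37 -0.13  1.04]
err tool lin cm [-1.92 -8.58 -1.34] twist [ 0.003 -0.089 -0.099]
(array([0.23489562, 0.45015659, 0.46427943, 0.36051678]), array([4.73582161e-07]), np.int32(4), array([2.99340644, 1.70988885, 0.33157348, 0.07653098]))
```

Run:
```python
from h import *
h,a,b,c=.235,.45,.464,.3605
lo=[-.25,.18,.02];hi=[2.06,2.33,2.06]
def ik(r,z,down):
    s=np.pi/2+down  # angle from up
    wr=r-c*np.sin(s);wz=z-c*np.cos(s)-h
    d2=wr*wr+wz*wz;ck=(d2-a*a-b*b)/2/a/b
    if abs(ck)>1:return None
    k=np.arccos(ck);q2=np.arctan2(wr,wz)-np.arctan2(b*np.sin(k),a+b*np.cos(k))
    q=np.array([q2,k,s-q2-k]);return q.round(2),bool((q>lo).all() and (q<hi).all())
c0=np.array([np.hypot(.6022,.0925),.096]);gx=np.array([np.sin(G29),np.cos(G29)])
for ph in(0,10,20,30,40,50):
    d=np.radians(29+ph);zt=np.array([np.cos(d),-np.sin(d)])
    g=c0+.019*zt
    print(ph,'pre',ik(*(g-.1*zt),d),'gr',ik(*g,d),'lift',ik(*(g+.1*gx),d))
    df=np.radians(90+ph);zf=np.array([np.cos(df),-np.sin(df)])
    for cr in(.5,.55,.6,.65,.7):
        print('   final',cr,[ik(cr+.019*zf[0],zc+.019*zf[1],df) for zc in(.28,.35)])
```

```text
0 pre (array([-0.12,  2.62, -0.42]), False) gr (array([ 0.22,  2.45, -0.59]), False) lift (array([ 0.08,  2.29, -0.3 ]), False)
   final 0.5 [(array([0.09, 1.61, 1.44]), True), (array([0.08, 1.47, 1.59]), True)]
   final 0.55 [(array([0.2 , 1.49, 1.45]), True), (array([0.19, 1.35, 1.6 ]), True)]
   final 0.6 [(array([0.31, 1.35, 1.48]), True), (array([0.31, 1.2 , 1.63]), True)]
   final 0.65 [(array([0.43, 1.19, 1.52]), True), (array([0.43, 1.04, 1.67]), True)]
   final 0.7 [(array([0.55, 1.01, 1.58]), True), (array([0.57, 0.83, 1.74]), True)]
10 pre (array([-0.19,  2.47, -0.03]), False) gr (array([ 0.14,  2.35, -0.24]), False) lift (array([0.06, 2.17, 0.02]), False)
   final 0.5 [(array([0.22, 1.47, 1.62]), True), (array([0.21, 1.33, 1.77]), True)]
   final 0.55 [(array([0.33, 1.33, 1.65]), True), (array([0.33, 1.19, 1.8 ]), True)]
   final 0.6 [(array([0.45, 1.17, 1.69]), True), (array([0.45, 1.01, 1.85]), True)]
   final 0.65 [(array([0.58, 0.99, 1.75]), True), (array([0.59, 0.81, 1.92]), True)]
   final 0.7 [(array([0.72, 0.75, 1.84]), True), (array([0.77, 0.52, 2.03]), True)]
20
[... 1101 characters left out ...]
.5 [(array([0.61, 1.09, 2.14]), False), (array([0.6 , 0.95, 2.28]), False)]
   final 0.55 [(array([0.75, 0.87, 2.22]), False), (array([0.75, 0.71, 2.37]), False)]
   final 0.6 [(array([0.91, 0.59, 2.34]), False), (array([0.97, 0.33, 2.54]), False)]
   final 0.65 [None, None]
   final 0.7 [None, None]
50 pre (array([0.19, 1.7 , 1.06]), True) gr (array([0.32, 1.77, 0.86]), True) lift (array([0.34, 1.54, 1.07]), True)
   final 0.5 [(array([0.74, 0.98, 2.3 ]), False), (array([0.72, 0.85, 2.44]), False)]
   final 0.55 [(array([0.88, 0.73, 2.4 ]), False), (array([0.89, 0.56, 2.56]), False)]
   final 0.6 [(array([1.1 , 0.33, 2.58]), False), None]
   final 0.65 [None, None]
   final 0.7 [None, None]
```

```bash
cat >> h.py <<'E'
TR=toolR(YAW,np.radians(54));ZT=TR.as_matrix()[:,2];TG=CC+.019*ZT
E
python3 - <<'E'
from h import *
p,r,s=state()
print(TG,TG-.1*ZT)
plan(p,r,TG-.1*ZT,TR)
E
```

```text
t 1.30 p [0.389  0.1422 0.2856] q [-0.38  -0.249 -0.056  1.886  0.009  1.332  1.302] F [ 0.8  0.2 -0. ] T [-0.03  0.12  0.02] g 0.878
[0.61297808 0.09542498 0.08062868] [0.55625136 0.08003034 0.16153038]
rows 5 twist each [-0.0031 -0.0911 -0.0196] tot deg 26.70194841735362
0 lin [-2.63, -1.85, 2.93]
1 lin [-2.31, -1.91, 3.15]
2 lin [-1.98, -1.96, 3.34]
3 lin [-1.63, -2.0, 3.5]
4 lin [-1.26, -2.04, 3.62]
```

Request:
arm_command(targets=[{"linear": [-2.6, -1.8, 2.0], "twist": [0, -0.09, -0.02], "gripper": 7.5}, {"linear": [-2.3, -1.9, 2.0], "twist": [0, -0.09, -0.02], "gripper": 7.5}, {"linear": [-2.0, -2.0, 2.5], "twist": [0, -0.09, -0.02], "gripper": 7.5}, {"linear": [-1.6, -2.0, 2.5], "twist": [0, -0.09, -0.02], "gripper": 7.5}])

```text
time: 1.7
eef_pos: [0.5146, 0.0892, 0.2273]
ee_rot: [-0.314, 2.596, 0.078]
force: [1.0, -0.2, -0.3]
gripper_width: 0.877
```

Run:
```python
from h import *
p,r,s=state()
plan(p,r,TG-.1*ZT,TR)
```

```text
t 1.70 p [0.5146 0.0892 0.2273] q [-0.091 -0.245 -0.119  2.114 -0.056  0.742  1.629] F [ 1.  -0.2 -0.3] T [-0.11  0.47 -0.01] g 0.877
rows 2 twist each [-0.0089 -0.0496 -0.0093] tot deg 5.876412306934254
0 lin [0.01, -0.92, 3.81]
1 lin [0.21, -0.96, 3.8]
```

Request:
arm_command(targets=[{"linear": [0, -0.9, 2.5], "twist": [-0.01, -0.05, -0.01], "gripper": 7.5}, {"linear": [0.1, -0.7, 2.5], "twist": [-0.01, -0.05, -0.01], "gripper": 7.5}, {"linear": [0.1, -0.3, 2.0], "twist": [0, 0, 0], "gripper": 7.5}, {"linear": [0, 0, 0], "twist": [0, 0, 0], "gripper": 7.5}])

```text
time: 2.1
eef_pos: [0.5537, 0.0731, 0.1606]
ee_rot: [-0.326, 2.494, 0.105]
force: [-0.8, 1.0, -0.5]
gripper_width: 0.881
```

Run:
```python
from h import *
p,r,s=state()
err(p,r,TG-.1*ZT,TR)
from bench import arm
for n,(y0,y1,x0,x1) in {'top':(120,260,185,335),'side':(100,255,245,385)}.items():
    im=arm.grab_frame(n)['img'][:,:,::-1].copy()
    cv2.imwrite(f'pics/{n}1.png',cv2.resize(im[y0:y1,x0:x1],None,fx=4,fy=3.8 if 0 else 4,interpolation=cv2.INTER_CUBIC)[:600])
```

```text
t 2.10 p [0.5537 0.0731 0.1606] q [-0.129 -0.14  -0.011  2.239 -0.176  0.421  1.829] F [-0.8  1.  -0.5] T [-0.13  0.56  0.  ] g 0.881
err tool lin cm [-0.4   0.6   0.18] twist [-0.003  0.001 -0.004]
```

View pics/side1.png

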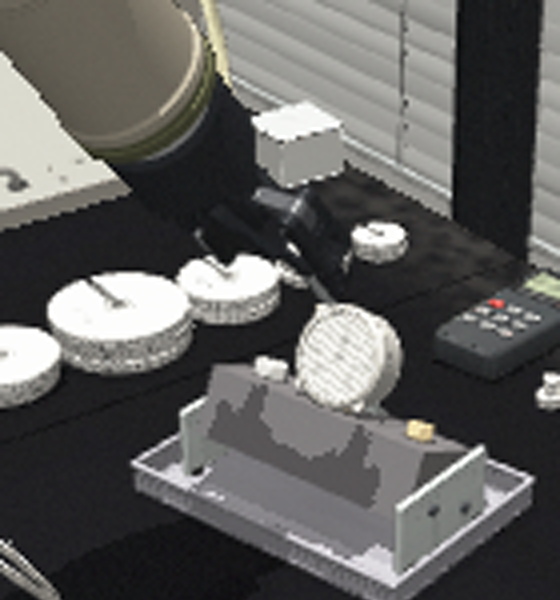

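View pics/top1.png

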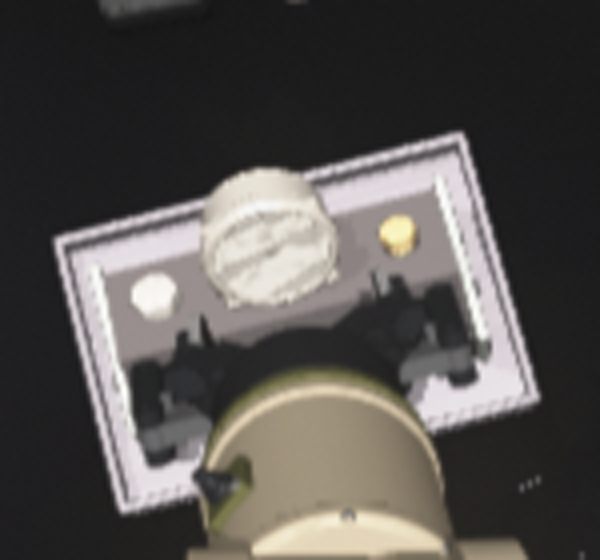

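Request:
arm_command(targets=[{"linear": [-0.4, 0.6, 1.5], "twist": [0, 0, 0], "gripper": 7.5}, {"linear": [0, 0, 2.0], "twist": [0, 0, 0], "gripper": 7.5}, {"linear": [0, 0, 1.5], "twist": [0, 0, 0], "gripper": 7.5}, {"linear": [0, 0, 0], "twist": [0, 0, 0], "gripper": 7.5}])

```text
time: 2.6
eef_pos: [0.5874, 0.0907, 0.1317]
ee_rot: [-0.329, 2.482, 0.107]
force: [-0.2, 0.1, 0.2]
gripper_width: 0.881
```

Run:
```python
from h import *
p,r,s=state()
err(p,r,TG,TR)
from bench import arm
for n,(y0,y1,x0,x1) in {'top':(140,240,200,320),'side':(150,250,275,385)}.items():
    im=arm.grab_frame(n)['img'][:,:,::-1].copy()
    im=cv2.resize(im[y0:y1,x0:x1],None,fx=6,fy=6,interpolation=cv2.INTER_CUBIC)
    def uv(X): return (proj(n,X)[0]-[x0,y0]+.5)*6-.5
    for sg in(-1,1):
        u=uv(p+r.apply([0,sg*.0375,-.009]));print(n,u);cv2.circle(im,tuple(np.int32(u)),4,(0,0,255),1)
    u=uv(CC);cv2.circle(im,tuple(np.int32(u)),4,(0,255,0),1)
    cv2.imwrite(f'pics/{n}2.png',im)
```

```text
t 2.60 p [0.5874 0.0907 0.1317] q [-0.141 -0.018 -0.031  2.211 -0.175  0.314  1.811] F [-0.2  0.1  0.2] T [-0.14  0.65 -0.  ] g 0.881
err tool lin cm [ 0.98 -0.21  5.64] twist [-0.002  0.013 -0.   ]
top [415.79718089 211.68367811]
top [183.1092031  272.45467772]
side [385.44033012 189.4206983 ]
side [248.10167402 137.56791557]
```

View pics/side2.png

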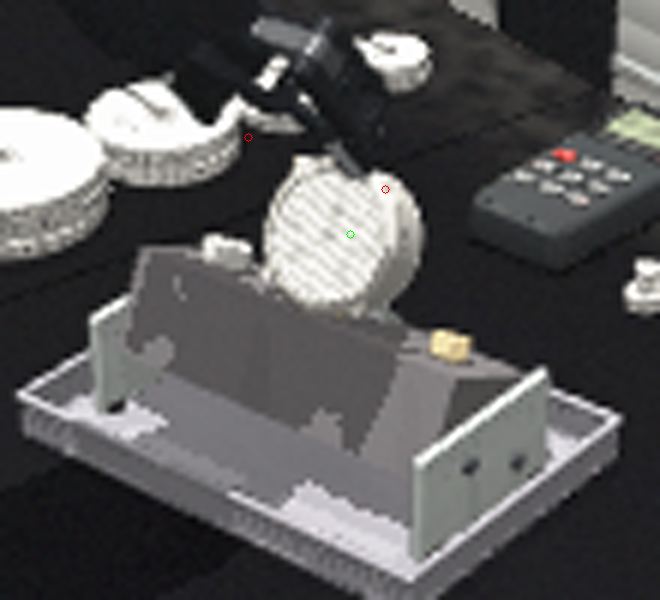

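View pics/top2.png

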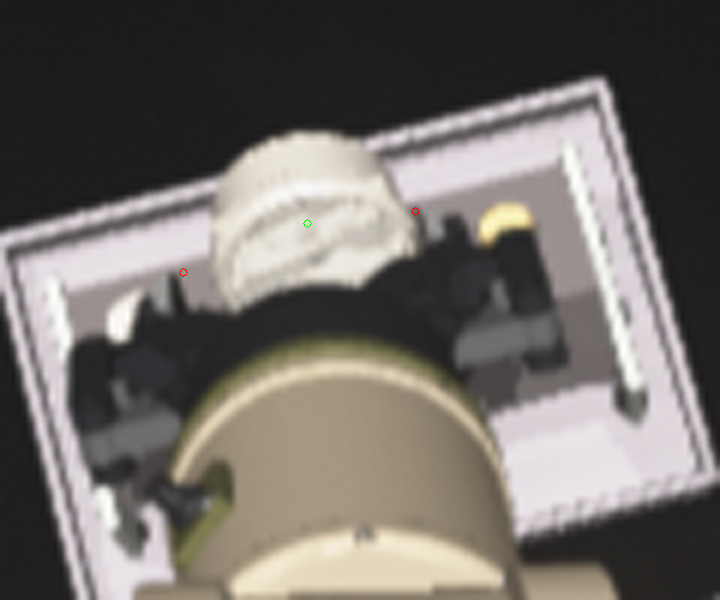

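Request:
arm_command(targets=[{"linear": [0.6, -0.1, 1.0], "twist": [0, 0.01, 0], "gripper": 7.5}, {"linear": [0.4, -0.1, 1.0], "twist": [0, 0, 0], "gripper": 7.5}, {"linear": [0, 0, 0.5], "twist": [0, 0, 0], "gripper": 7.5}, {"linear": [0, 0, 0], "twist": [0, 0, 0], "gripper": 7.5}])

```text
time: 3.1
eef_pos: [0.5955, 0.0899, 0.1081]
ee_rot: [-0.329, 2.487, 0.106]
force: [-0.2, -1.0, 0.4]
gripper_width: 0.877
```

Run:
```python
from h import *
p,r,s=state()
err(p,r,TG,TR)
```

```text
t 3.10 p [0.5955 0.0899 0.1081] q [-0.14   0.04  -0.028  2.213 -0.208  0.26   1.849] F [-0.2 -1.   0.4] T [-0.2   0.55 -0.02] g 0.877
err tool lin cm [0.16 0.08 3.3 ] twist [-0.003  0.007 -0.001]
```

Request:
arm_command(targets=[{"linear": [0.1, 0.05, 1.0], "twist": [0, 0.005, 0], "gripper": 7.5}, {"linear": [0.1, 0, 1.0], "twist": [0, 0, 0], "gripper": 7.5}, {"linear": [0, 0, 0.6], "twist": [0, 0, 0], "gripper": 7.5}, {"linear": [0, 0, 0], "twist": [0, 0, 0], "gripper": 7.5}])

```text
time: 3.5
eef_pos: [0.6099, 0.0944, 0.0837]
ee_rot: [-0.33, 2.493, 0.105]
force: [0.3, -0.1, 0.3]
gripper_width: 0.879
```

Run:
```python
from h import *
p,r,s=state()
err(p,r,TG,TR)
from bench import arm
for n,(y0,y1,x0,x1) in {'top':(140,240,200,320),'side':(150,250,275,385)}.items():
    im=arm.grab_frame(n)['img'][:,:,::-1].copy()
    im=cv2.resize(im[y0:y1,x0:x1],None,fx=6,fy=6,interpolation=cv2.INTER_CUBIC)
    cv2.imwrite(f'pics/{n}3.png',im)
```

```text
t 3.50 p [0.6099 0.0944 0.0837] q [-0.139  0.115 -0.037  2.196 -0.228  0.208  1.868] F [ 0.3 -0.1  0.3] T [-0.2   0.63  0.03] g 0.879
err tool lin cm [-0.08  0.02  0.44] twist [-0.003  0.002 -0.001]
```

View pics/side3.png

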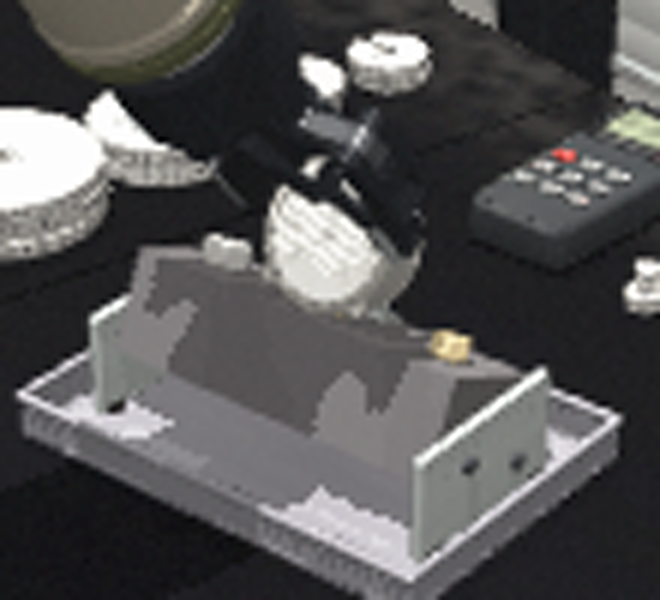

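View pics/top3.png

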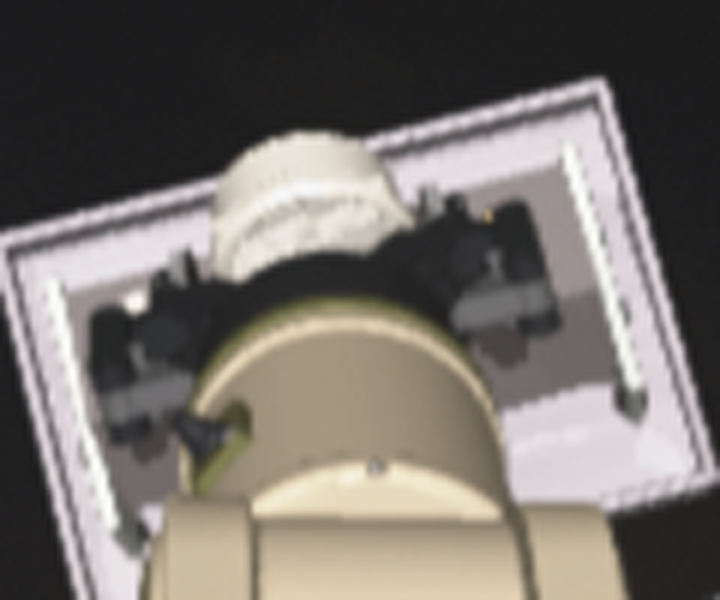

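Request:
arm_command(targets=[{"linear": [-0.1, 0, 0.5], "twist": [0, 0, 0], "gripper": 7.5}, {"linear": [0, 0, 0.4], "twist": [0, 0, 0], "gripper": 7.5}, {"linear": [0, 0, 0], "twist": [0, 0, 0], "gripper": 7.5}])

```text
time: 3.9
eef_pos: [0.6165, 0.0959, 0.0781]
ee_rot: [-0.33, 2.491, 0.105]
force: [0.5, 0.2, -0.7]
gripper_width: 0.876
```

Run:
```python
from h import *
p,r,s=state()
err(p,r,TG,TR)
```

```text
t 3.90 p [0.6165 0.0959 0.0781] q [-0.136  0.139 -0.041  2.186 -0.235  0.192  1.875] F [ 0.5  0.2 -0.7] T [-0.14  0.61  0.  ] g 0.876
err tool lin cm [ 0.13  0.05 -0.41] twist [-0.003  0.004 -0.001]
```

Request:
arm_command(targets=[{"linear": [0, 0, 0], "twist": [0, 0, 0], "gripper": 7.0}, {"linear": [0, 0, 0], "twist": [0, 0, 0], "gripper": 7.0}, {"linear": [0, 0, 0], "twist": [0, 0, 0], "gripper": 6.8}, {"linear": [0, 0, 0], "twist": [0, 0, 0], "gripper": 6.8}])

```text
time: 4.3
eef_pos: [0.6166, 0.0958, 0.0784]
ee_rot: [-0.329, 2.491, 0.105]
force: [-0.1, 0.4, -0.7]
gripper_width: 0.797
```

Run:
```python
from h import *
p,r,s=state()
err(p,r,TG,TR)
```

```text
t 4.30 p [0.6166 0.0958 0.0784] q [-0.136  0.138 -0.041  2.186 -0.235  0.192  1.875] F [-0.1  0.4 -0.7] T [-0.1   0.62 -0.03] g 0.797
err tool lin cm [ 0.15  0.06 -0.39] twist [-0.003  0.004 -0.001]
```

Request:
arm_command(targets=[{"linear": [0, 0, 0], "twist": [0, 0, 0], "gripper": 6.5}, {"linear": [0, 0, 0], "twist": [0, 0, 0], "gripper": 6.0}])

```text
time: 4.5
eef_pos: [0.6159, 0.0959, 0.0791]
ee_rot: [-0.33, 2.491, 0.105]
force: [-9.7, -1.9, 9.4]
gripper_width: 0.742
```

Run:
```python
from h import *
p,r,s=state()
err(p,r,TG,TR)
```

```text
t 4.50 p [0.6159 0.0959 0.0791] q [-0.136  0.136 -0.041  2.187 -0.235  0.194  1.875] F [-9.7 -1.9  9.4] T [-0.19  1.2   0.11] g 0.742
err tool lin cm [ 0.14  0.03 -0.3 ] twist [-0.003  0.004 -0.001]
```

Run:
```python
from h import *
from bench import arm
for n,(y0,y1,x0,x1) in {'top':(150,220,215,305),'side':(165,225,300,375)}.items():
    im=arm.grab_frame(n)['img'][:,:,::-1].copy()
    im=cv2.resize(im[y0:y1,x0:x1],None,fx=8,fy=8,interpolation=cv2.INTER_CUBIC)
    cv2.imwrite(f'pics/{n}4.png',im)
```

```text
(no output)
```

View pics/side4.png

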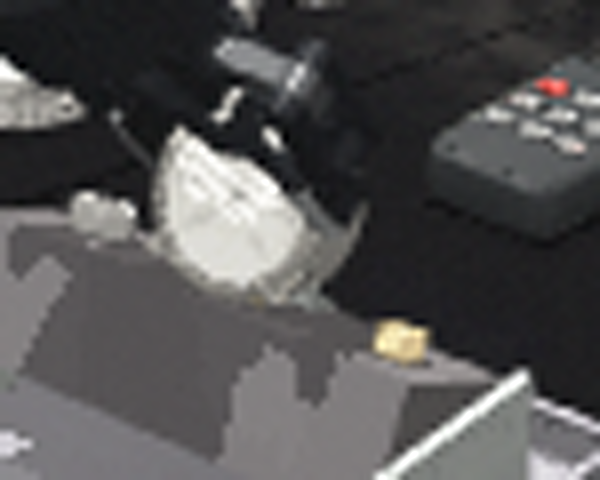

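View pics/top4.png

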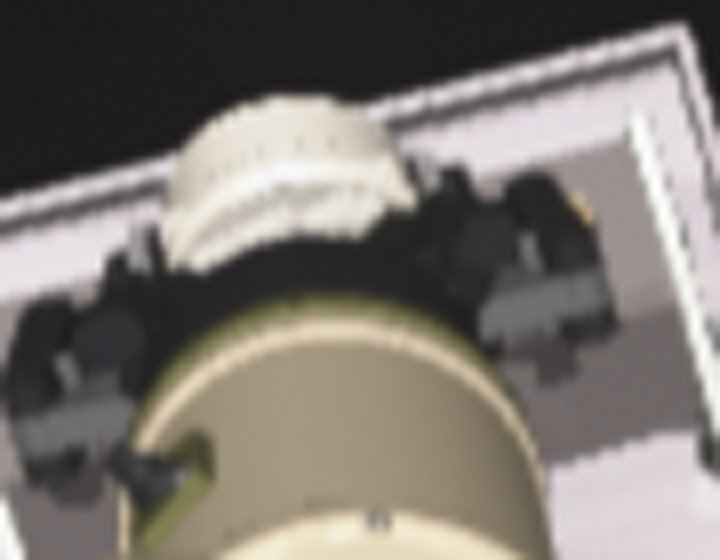

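Run:
```python
from h import *
p,r,s=state();Rg=gaugeR(YAW)
im=cv2.imread('pics/side4.png')
uv=lambda X:(proj('side',X)-[300,165]+.5)*8-.5
L=CC+np.array([[0,-.034,.016],[0,-.034,-.016]])@Rg.T
cv2.polylines(im,[np.int32(uv(L))],False,(0,255,0),1)
for d in(-.006,-.012):
    T=p+r.apply([[.011,-.032,d],[-.011,-.032,d]]);cv2.polylines(im,[np.int32(uv(T))],False,(0,0,255),1)
a=np.linspace(0,2*np.pi,60)
for zz in(.016,-.016):cv2.polylines(im,[np.int32(uv(CC+np.column_stack([.034*np.cos(a),.034*np.sin(a),0*a+zz])@Rg.T))],True,(255,200,0),1)
cv2.imwrite('pics/side5.png',im)
```

```text
t 4.60 p [0.6159 0.0959 0.0791] q [-0.136  0.136 -0.041  2.187 -0.235  0.194  1.875] F [-11.2  -3.2  10.3] T [-0.17  1.34  0.19] g 0.737
```

View pics/side5.png

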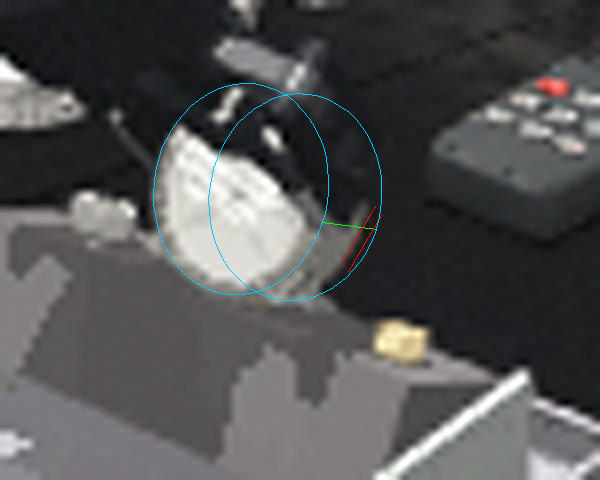

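Request:
arm_command(targets=[{"linear": [0, 0, 0], "twist": [0, 0, 0], "gripper": 7.3}, {"linear": [0, 0, 0], "twist": [0, 0, 0], "gripper": 7.3}, {"linear": [0.1, 0, 0.4], "twist": [0, 0, 0], "gripper": 7.3}, {"linear": [0.05, 0, 0.4], "twist": [0, 0, 0], "gripper": 7.3}, {"linear": [0, 0, 0], "twist": [0, 0, 0], "gripper": 7.3}])

```text
time: 5.1
eef_pos: [0.6197, 0.0968, 0.0715]
ee_rot: [-0.33, 2.49, 0.105]
force: [-0.7, -0.0, -0.2]
gripper_width: 0.855
```

Run:
```python
from h import *
p,r,s=state()
err(p,r,TG,TR)
```

```text
t 5.10 p [0.6197 0.0968 0.0715] q [-0.129  0.157 -0.049  2.184 -0.245  0.174  1.887] F [-0.7 -0.  -0.2] T [-0.16  0.59  0.01] g 0.855
err tool lin cm [ 0.02  0.04 -1.14] twist [-0.003  0.005 -0.001]
```

Request:
arm_command(targets=[{"linear": [0, 0, 0], "twist": [0, 0, 0], "gripper": 6.9}, {"linear": [0, 0, 0], "twist": [0, 0, 0], "gripper": 6.5}, {"linear": [0, 0, 0], "twist": [0, 0, 0], "gripper": 6.0}])

```text
time: 5.4
eef_pos: [0.6192, 0.0966, 0.0717]
ee_rot: [-0.33, 2.491, 0.105]
force: [-9.2, -2.0, 10.1]
gripper_width: 0.749
```

Run:
```python
from h import *
p,r,s=state()
err(p,r,TG,TR)
from bench import arm
for n,(y0,y1,x0,x1) in {'top':(150,220,215,305),'side':(165,225,300,375)}.items():
    im=arm.grab_frame(n)['img'][:,:,::-1].copy()
    im=cv2.resize(im[y0:y1,x0:x1],None,fx=8,fy=8,interpolation=cv2.INTER_CUBIC)
    cv2.imwrite(f'pics/{n}6.png',im)
```

```text
t 5.40 p [0.6192 0.0966 0.0717] q [-0.129  0.156 -0.049  2.185 -0.245  0.176  1.887] F [-9.2 -2.  10.1] T [-0.13  1.21  0.17] g 0.749
err tool lin cm [-0.02  0.04 -1.09] twist [-0.003  0.004 -0.001]
```

View pics/side6.png

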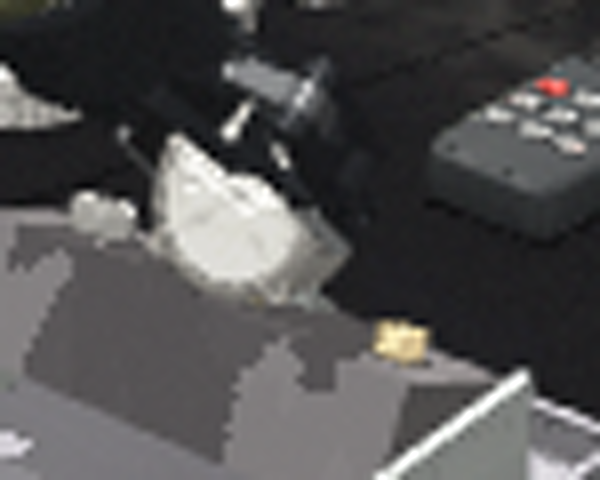

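Request:
arm_command(targets=[{"linear": [0, 0, 0], "twist": [0, 0, 0], "gripper": 6.0}, {"linear": [-0.45, 0, -0.2], "twist": [0, 0, 0], "gripper": 6.0}, {"linear": [-0.45, 0, -0.2], "twist": [0, 0, 0], "gripper": 6.0}])

```text
time: 5.8
eef_pos: [0.6215, 0.0975, 0.0782]
ee_rot: [-0.33, 2.496, 0.105]
force: [0.8, 0.7, -4.9]
gripper_width: 0.748
```

```bash
cat >> h.py <<'E'
P0=np.array([.6192,.0966,.0717]);R0=R.from_rotvec([-.33,2.491,.105])
def lift(p,r):
    print('lift in gauge xyz mm',np.round(1000*gaugeR(YAW).T@(p-P0),1),'rot in gauge',np.round(gaugeR(YAW).T@(r*R0.inv()).as_rotvec(),3))
E
python3 - <<'E'
from h import *
p,r,s=state();lift(p,r)
E
```

```text
t 5.80 p [0.6215 0.0975 0.0782] q [-0.146  0.149 -0.032  2.17  -0.226  0.202  1.864] F [ 0.8  0.7 -4.9] T [-0.3  1.1  0. ] g 0.748
lift in gauge xyz mm [6.9 0.2 1. ] rot in gauge [ 0.     0.005 -0.001]
```

Request:
arm_command(targets=[{"linear": [-0.9, 0, -0.35], "twist": [0, -0.003, 0], "gripper": 6.0}, {"linear": [-0.9, 0, -0.38], "twist": [0, -0.003, 0], "gripper": 6.0}, {"linear": [-0.9, 0, -0.4], "twist": [0, 0, 0], "gripper": 6.0}])

```text
time: 6.1
eef_pos: [0.6354, 0.1014, 0.1024]
ee_rot: [-0.33, 2.495, 0.106]
force: [0.9, -0.6, -4.5]
gripper_width: 0.744
```

Run:
```python
from h import *
p,r,s=state();lift(p,r)
```

```text
t 6.10 p [0.6354 0.1014 0.1024] q [-1.770e-01  1.350e-01 -2.000e-03  2.118e+00 -1.840e-01  2.660e-01
  1.816e+00] F [ 0.9 -0.6 -4.5] T [-0.34  1.13 -0.04] g 0.744
lift in gauge xyz mm [35.1  0.4  0.1] rot in gauge [ 0.001  0.004 -0.001]
```

Request:
arm_command(targets=[{"linear": [-0.9, 0, -0.4], "twist": [0, 0, 0], "gripper": 6.0}, {"linear": [-1.2, 0, -0.55], "twist": [0, 0, 0], "gripper": 6.0}, {"linear": [-1.8, 0, -0.8], "twist": [0, 0, 0], "gripper": 6.0}, {"linear": [-1.8, 0, -0.8], "twist": [0, 0, 0], "gripper": 6.0}, {"linear": [0, 0, 0], "twist": [0, 0, 0], "gripper": 6.0}])

```text
time: 6.6
eef_pos: [0.6695, 0.1108, 0.1637]
ee_rot: [-0.33, 2.491, 0.106]
force: [0.2, 0.3, -4.2]
gripper_width: 0.742
```

Run:
```python
from h import *
p,r,s=state();lift(p,r)
from bench import arm
for n,(y0,y1,x0,x1) in {'top':(120,240,200,320),'side':(130,230,275,385)}.items():
    im=arm.grab_frame(n)['img'][:,:,::-1].copy()
    im=cv2.resize(im[y0:y1,x0:x1],None,fx=5,fy=5,interpolation=cv2.INTER_CUBIC)
    cv2.imwrite(f'pics/{n}7.png',im)
```

```text
t 6.60 p [0.6695 0.1108 0.1637] q [-0.212  0.118  0.027  1.979 -0.118  0.416  1.741] F [ 0.2  0.3 -4.2] T [-0.23  1.06 -0.04] g 0.742
lift in gauge xyz mm [105.8   0.6  -1.1] rot in gauge [ 0. -0. -0.]
```

View pics/side7.png

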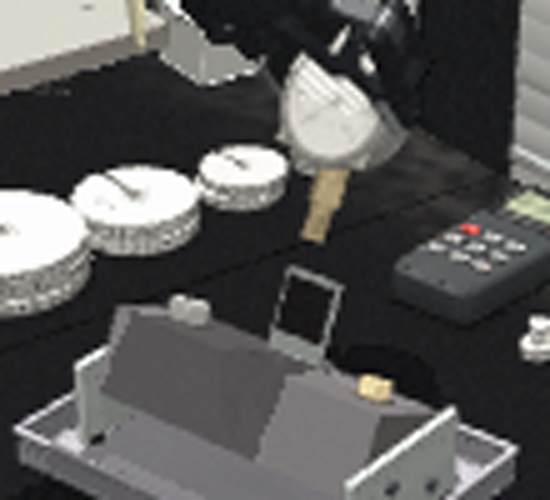

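```bash
cat >> h.py <<'E'
RG0=R.from_matrix(gaugeR(YAW))
RF=RG0.inv()*R0
CT=R0.inv().apply(CC-P0)  # case centre in tool
CF=np.array([.50,.03,.31]);TF=CF-RF.apply(CT)
E
python3 - <<'E'
from h import *
p,r,s=state()
print(CT,TF,RF.as_matrix().round(3))
plan(p,r,TF,RF,maxang=.11)
E
```

```text
t 6.70 p [0.6666 0.1102 0.1596] q [-0.211  0.119  0.027  1.985 -0.118  0.415  1.742] F [ 0.1 -0.1 -5.9] T [-0.31  1.18 -0.  ] g 0.741
[-0.00025091  0.00040495 -0.02993448] [0.48722141 0.02950442 0.28293042] [[-0.908 -0.001 -0.419]
 [ 0.001  1.    -0.003]
 [ 0.419 -0.003 -0.908]]
rows 10 twist each [0.0028 0.1053 0.0273] tot deg 62.361931522177414
0 lin [0.85, -0.31, -2.14]
1 lin [1.06, -0.35, -2.04]
2 lin [1.26, -0.38, -1.91]
3 lin [1.44, -0.43, -1.77]
4 lin [1.61, -0.47, -1.61]
5 lin [1.75, -0.52, -1.43]
6 lin [1.88, -0.58, -1.23]
7 lin [1.98, -0.63, -1.03]
8 lin [2.06, -0.69, -0.81]
9 lin [2.12, -0.75, -0.59]
```

Request:
arm_command(targets=[{"linear": [0.4, -0.3, -2.4], "twist": [0.003, 0.07, 0.02], "gripper": 6.0}, {"linear": [0.8, -0.35, -2.2], "twist": [0.003, 0.1, 0.027], "gripper": 6.0}, {"linear": [1.2, -0.4, -2.0], "twist": [0.003, 0.1, 0.027], "gripper": 6.0}, {"linear": [1.4, -0.4, -1.8], "twist": [0.003, 0.1, 0.027], "gripper": 6.0}, {"linear": [1.6, -0.5, -1.6], "twist": [0.003, 0.1, 0.027], "gripper": 6.0}])

```text
time: 7.2
eef_pos: [0.5672, 0.0679, 0.2192]
ee_rot: [-0.202, 3.017, 0.062]
force: [0.4, -0.9, -4.8]
gripper_width: 0.741
```

Run:
```python
from h import *
p,r,s=state()
plan(p,r,TF,RF,maxang=.11)
```

```text
t 7.20 p [0.5672 0.0679 0.2192] q [-0.226  0.164  0.081  1.631 -0.047  1.227  1.571] F [ 0.4 -0.9 -4.8] T [-0.07  0.16  0.01] g 0.741
rows 6 twist each [0.0024 0.0916 0.0234] tot deg 32.50264268625879
0 lin [1.27, -0.42, -1.24]
1 lin [1.37, -0.45, -1.12]
2 lin [1.45, -0.49, -0.99]
3 lin [1.52, -0.52, -0.85]
4 lin [1.58, -0.56, -0.7]
5 lin [1.63, -0.6, -0.56]
```

Request:
arm_command(targets=[{"linear": [1.2, -0.4, -1.4], "twist": [0.002, 0.09, 0.024], "gripper": 6.0}, {"linear": [1.3, -0.45, -1.2], "twist": [0.002, 0.09, 0.024], "gripper": 6.0}, {"linear": [1.4, -0.5, -1.0], "twist": [0.002, 0.09, 0.024], "gripper": 6.0}, {"linear": [1.5, -0.5, -0.9], "twist": [0.002, 0.09, 0.024], "gripper": 6.0}, {"linear": [1.6, -0.5, -0.7], "twist": [0.002, 0.09, 0.024], "gripper": 6.0}])

```text
time: 7.7
eef_pos: [0.4985, 0.036, 0.2753]
ee_rot: [0.022, -2.788, -0.009]
force: [0.6, 0.6, -5.3]
gripper_width: 0.749
```

Run:
```python
from h import *
p,r,s=state()
plan(p,r,TF,RF,maxang=.11)
```

```text
t 7.70 p [0.4985 0.036  0.2753] q [-0.194  0.385  0.127  1.275 -0.077  1.836  1.512] F [ 0.6  0.6 -5.3] T [-0.04 -0.73  0.02] g 0.749
rows 1 twist each [0.0059 0.0796 0.0173] tot deg 4.681551923288554
0 lin [1.34, -0.63, -0.33]
```

Request:
arm_command(targets=[{"linear": [0.8, -0.3, -0.3], "twist": [0.003, 0.05, 0.01], "gripper": 6.0}, {"linear": [0.4, -0.2, -0.3], "twist": [0.002, 0.02, 0.007], "gripper": 6.0}, {"linear": [0, 0, 0], "twist": [0, 0, 0], "gripper": 6.0}])

```text
time: 8.0
eef_pos: [0.4898, 0.0298, 0.282]
ee_rot: [-0.004, -2.711, 0.004]
force: [0.6, -0.4, -4.7]
gripper_width: 0.74
```

Run:
```python
from h import *
p,r,s=state()
err(p,r,TF,RF)
from bench import arm
c=p+r.apply(CT);print('case',c)
for n,w in (('top',55),('side',55)):
    u,v=np.int32(proj(n,c)[0]);im=arm.grab_frame(n)['img'][:,:,::-1].copy();cv2.imwrite(f'pics/{n}8full.png',im)
    x0=u-w;y0=v-w;print(n,x0,y0)
    im=cv2.resize(im[y0:y0+2*w,x0:x0+2*w],None,fx=5,fy=5,interpolation=cv2.INTER_CUBIC)
    cv2.imwrite(f'pics/{n}8.png',im)
```

```text
t 8.00 p [0.4898 0.0298 0.282 ] q [-0.186  0.429  0.135  1.225 -0.08   1.921  1.506] F [ 0.6 -0.4 -4.7] T [ 0.02 -0.89 -0.04] g 0.740
err tool lin cm [ 0.27 -0.03  0.02] twist [ 0.001  0.002 -0.003]
case [0.50250911 0.03025081 0.30908466]
top 218 141
side 256 72
```

View pics/side8.png

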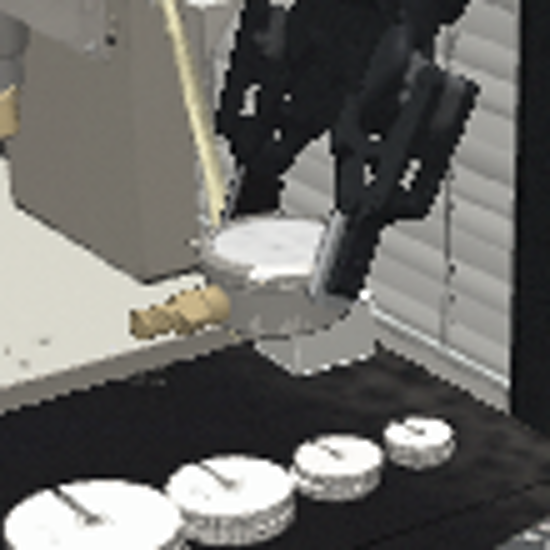

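View pics/top8.png

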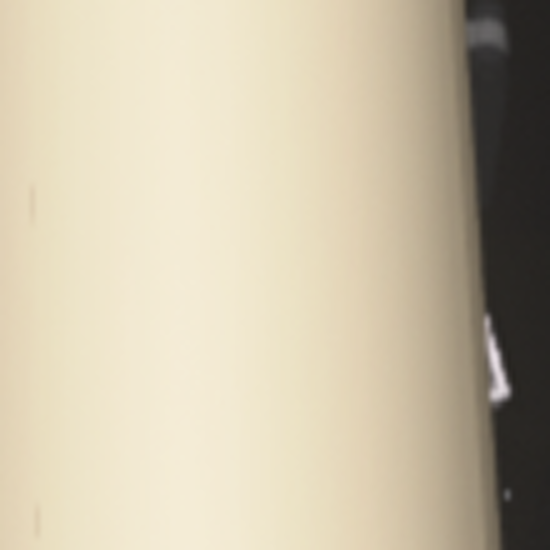

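```bash
cat > ov.py <<'E'
from h import *
import sys
def ov(src,dst,x0,y0,f,p,r,d=(0,0,0),dc=(0,0,0)):
    im=cv2.imread(src);c=p+r.apply(CT)+np.array(dc);Rg=(r*R0.inv()*RG0*R.from_rotvec(d)).as_matrix()
    uv=lambda X:np.int32(((proj('side',X)-[x0,y0]+.5)*f-.5)*8)
    dr=lambda L,col,cl=False:cv2.polylines(im,[uv(c+np.array(L)@Rg.T)],cl,col,1,cv2.LINE_AA,3)
    a=np.linspace(0,2*np.pi,60)
    for zz in(.016,-.016):dr(np.column_stack([.034*np.cos(a),.034*np.sin(a),0*a+zz]),(0,255,0),True)
    dr([[-.034,0,-.004],[-.07,0,-.004]],(0,0,255))
    for w in(-.0065,.0065):
        dr([[-.05,w,-.004],[-.07,w,-.004]],(255,0,0));dr([[-.05,0,-.004+w],[-.07,0,-.004+w]],(255,255,0))
    cv2.imwrite(dst,im)
E
python3 - <<'E'
from ov import *
p,r,s=state()
im=cv2.imread('pics/side8full.png')[95:175,265:355];cv2.imwrite('pics/s9.png',cv2.resize(im,None,fx=8,fy=7.5 if 0 else 8,interpolation=cv2.INTER_CUBIC)[:600])
ov('pics/s9.png','pics/s9o.png',265,95,8,p,r)
E
```

```text
t 8.10 p [0.4896 0.0301 0.2821] q [-0.186  0.428  0.134  1.226 -0.08   1.92   1.506] F [ 0.6 -0.6 -4.8] T [ 0.03 -0.86  0.02] g 0.742
```

View pics/s9o.png

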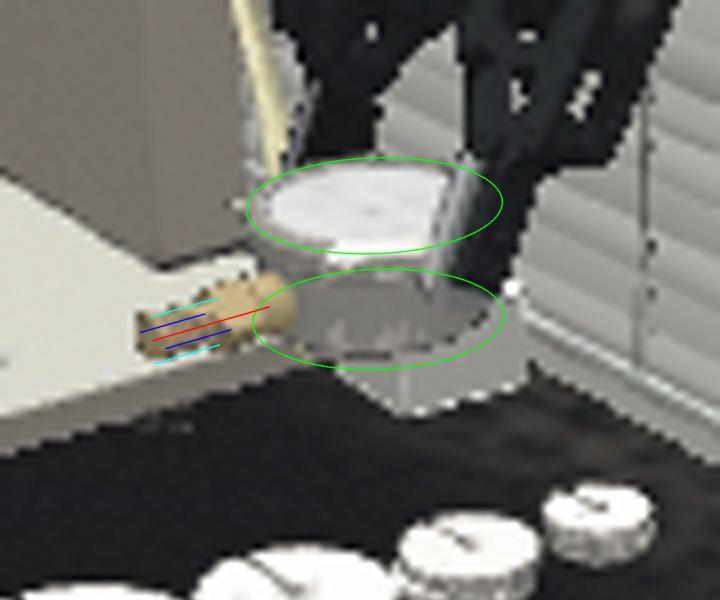

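Request:
arm_command(targets=[{"linear": [0.1, 0, 0], "twist": [0, 0, 0], "gripper": 6.0}, {"linear": [0, 0, 0], "twist": [0, 0, 0], "gripper": 6.0}, {"linear": [0, 0, 0], "twist": [0, 0, 0], "gripper": 6.0}, {"linear": [0, 0, 0], "twist": [0, 0, 0], "gripper": 6.0}, {"linear": [0, 0, 0], "twist": [0, 0, 0], "gripper": 6.0}])

```text
time: 8.6
eef_pos: [0.4884, 0.0309, 0.2831]
ee_rot: [0.0, -2.717, 0.002]
force: [0.5, 0.6, -4.1]
gripper_width: 0.744
```

Run:
```python
from ov import *
from bench import arm
p,r,s=state();err(p,r,TF,RF);print(s['qvel'].round(3))
im=arm.grab_frame('side')['img'][:,:,::-1].copy();cv2.imwrite('pics/side10.png',im)
def brass(fn):
    z=cv2.imread(fn)[120:150,275:303].astype(int);b,g,q=z[...,0],z[...,1],z[...,2]
    m=(q-b>45);ys,xs=np.nonzero(m);P=np.column_stack([xs+275,ys+120]).astype(float);c=P.mean(0)
    u=np.linalg.svd(P-c)[2][0] if len(P)>2 else 0
    print(fn,len(P),c.round(2),'slope',(u[1]/u[0]).round(3))
brass('pics/side8full.png');brass('pics/side10.png')
c=p+r.apply(CT);Rg=r*R0.inv()*RG0
for d in([0,0,0],[0,.05,0],[0,0,.05]):
    M=(Rg*R.from_rotvec(d)).as_matrix();a,b=proj('side',c+np.array([[-.034,0,-.004],[-.07,0,-.004]])@M.T);print(d,a.round(1),b.round(1),'slope',((a-b)[1]/(a-b)[0]).round(3))
```

```text
t 8.60 p [0.4884 0.0309 0.2831] q [-0.188  0.421  0.134  1.232 -0.08   1.916  1.506] F [ 0.5  0.6 -4.1] T [-0.03 -0.86 -0.01] g 0.744
err tool lin cm [ 0.1  -0.14  0.06] twist [0.002 0.008 0.   ]
[-0.002 -0.004 -0.001  0.004 -0.001 -0.    -0.001]
pics/side8full.png 74 [292.76 133.04] slope -0.254
pics/side10.png 78 [291.94 132.54] slope -0.282
[0, 0, 0] [297.5 132.5] [282.9 136.8] slope -0.294
[0, 0.05, 0] [297.4 131.7] [282.7 135.2] slope -0.237
[0, 0, 0.05] [298.  132.7] [283.8 137.3] slope -0.324
```

View pics/side10.png

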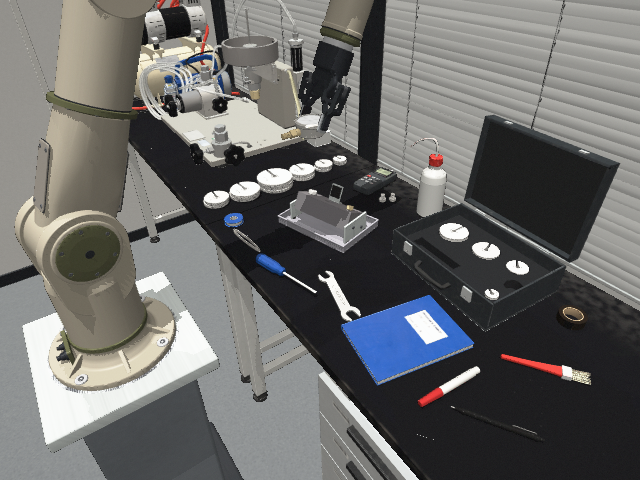

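Run:
```python
from bench import arm
print(arm.hand_in())
s=arm.observe();print(s['time'],s['eef_pos'],s['gripper_width'])
```

```text
the job is handed in; nothing more can be done
None
the job is handed in; nothing more can be done
```

The gauge is out of the rack and was handed in at about 8.7 s. It is held steady in the air, level with its dial up and its stem pointing back at the robot.

- **Grasp:** I gripped the rim across its diameter. The first grip looked shallow, so I opened, went about 8 mm deeper and gripped again.
- **Draw:** I drew it about 106 mm along its own x. Sideways drift was about 1 mm, rotation stayed under 0.3°, and the measured wrist force was about 5 N, mostly the gauge's weight. I then turned it in the air.
- **Last checks:**
  - Tool orientation was within about 0.5° of target, and joint speeds were about zero.
  - The case centre is about 31 cm above the bench, worked out from the tool pose.
  - The stem's slope in the side picture was −0.28 against −0.29 expected, so its tilt is about 1° off or less.
  - The rack and the other things on the bench looked unmoved.
- **What disagreed or could not be checked:**
  - The fingers read about 63 mm on a case given as 68 mm across, the same at both depths. I took that as the real grip width or a scale error, not slipping.
  - The case also looked a little smaller than modelled in the pictures.
  - The arm hid the gauge from the top camera, so the final direction rests on the side view and the arm's own readings.

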